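# Bring the ball feeder's cup to the top and load it

### The job

The ball feeder's wheel has stopped with its white cup and orange mark hidden down in the blue housing. Turn the wheel with a fingertip pressed gently on its black rubber tyre, never by pushing on the cup, until the cup faces straight up and the wheel stands still; then take the yellow ball from the top tray and set it in the cup, let go, and leave the other things where they are.

Things in the scene. Friction and masses are not known exactly. Their poses are not given: they have to be found in the camera images.
- feeder: blue ball feeder, a fixed box 170 (its x) by 122 (its y) mm, walls 102 mm high; origin: centre of its underside, z up. Its open top shows the upper part of a wheel on a level axle along the feeder's y axis, 85 mm above the underside. A black outlet stub (54 mm across, at y = +18, z = 45 mm) stands out 22 mm from its +x wall.
- wheel (a joint): wheel angle about the feeder's +y axis, rad, no end stops; 0 or any whole turn = cup and orange mark straight up. As it grows the top of the wheel moves to the feeder's +x. It starts at 1.75 to 4.53. The bearing is light, drags with about 0.06 N m, stops the wheel at once when let go and holds it wherever it is left, loaded or not.
- cup: white round cup fixed to the wheel beside the tyre: outer diameter 50, inner 44, height 14, inside 10 deep. Origin: centre of its underside, 46 mm from the axle line, 18 mm to the feeder's +y of its centre; z out through the mouth, whose rim is 60 mm from the axle. The orange mark, an 8 mm stripe, crosses the tyre at the cup's angle.
- cup_seat (a point): where the ball's centre is when it sits in the cup: on the cup's axis, 70 mm from the axle, 10 mm beyond the rim; z axis out through the cup's mouth (straight up when the wheel is set).
- ball_center (a point): centre of the hard yellow silicone ball, diameter 40 mm, about 45 g. It starts in a grey round seat (36 mm across, 6 mm high) on the floor of the top tray, its centre about 22 mm above that floor.
- trays: stack of three translucent trays, fixed, 200 (its x) by 220 (its y) mm, 124 mm high; origin: centre of the underside. The top tray's floor is 95 mm and its rim 124 mm above the ledge, walls 3 mm. The ball's seat is at x = 0, y = +35 mm.
- cap: orange plastic bottle cap, diameter 30, height 12, loose in the top tray; origin: centre of its underside. Leave it.
- whistle: clear plastic whistle, 40 by 18 by 20 high, loose in the top tray; origin: underside below the round chamber. Leave it.
- tin: round lidded aluminium tin, diameter 69, height 42, on the ledge beside the feeder's +x end; origin: centre of its underside. Leave it.
- grip: steel spring hand grip with black handles, 118 by 102 by 22 high, lying on the ledge across the feeder's -x end, its handles towards the feeder's +y; origin: underside near the coil. Leave it.
- tyre_mid (a point): point on the axle midway across the black rubber tyre, 85 mm up, 28 mm to the feeder's -y of its centre; axes as the feeder's. The tyre is 30 mm wide, radius 60, but sits off-centre: its surface lies 57 to 63 mm from the axle, where is not known. The axle sits in rubber bushes and gives way by 1 mm per 6 N. 3 to 10 N of press turns it; over 20 N overloads it.

How it is judged (in metres and radians):
On the way:
1. the wheel stands still with the empty cup straight up, ball not yet there (angle between cup_seat's own z axis and vertical below 0.2 rad and velocity of joint wheel between -0.1 and 0.1 rad/s and contact force between the fingers and cup below 0.1 N and distance between ball_center and cup_seat above 0.05 m), for 0.3 s.
At the end, for the whole second after the job is handed in: The ball rests in the cup (centre within 8 mm of its seat) and is released, the cup faces up within 0.2 rad (11 degrees), wheel and ball are still, and cap, whistle, tin and hand grip are where they were (distance between ball_center and cup_seat below 0.008 m and angle between cup_seat's own z axis and vertical below 0.2 rad and velocity of joint wheel between -0.1 and 0.1 rad/s and linear speed of ball below 0.03 m/s); the robot touches nothing.
It fails at once if the feeder or its wheel is pressed by the fingers with more than 20 N (contact force between the fingers and feeder above 20 N).
It fails at once if the fingers push on the cup (over 5 N) (contact force between the fingers and cup above 5 N).
It fails at once if the cap, whistle, tin or hand grip is moved more than 25 mm (distance of any of cap, whistle, tin, grip from where it was at the start of the episode above 0.025 m).
It also fails if it takes over 72 s, if anything falls off the work surface, if the arm or the gripper's body presses on something with over 40 N, if the wrist force passes 120 N, or if a joint passes its speed limit or range.

### The arm

A 6-joint arm with a two-finger parallel gripper is mounted at the origin on the work surface. World frame = base frame: x ahead of the robot, y to its left, z up, the work surface at z = 0. Lengths are in mm, angles in rad, forces in N, time in s.
With the tool pointing down it reaches from about 350 to 975 mm from the base axis. Payload 7.1 kg.
Tool frame: the origin (TCP) lies midway between the tips of the shut fingers; the grasp point (between the pads) lies 19 mm behind it (ctrl.grip_depth is the distance from the TCP to the grasp point, in mm); z points along the fingers, y is the line along which they close (so a half turn about z gives the same grasp; the last joint's range is limited). The gripper opens to 88 mm and grips with 3 to 60 N. Pads are 20 mm wide; open, the fingers measure 115 mm over their backs; the gripper's body (75 mm by 178 mm) begins 61 mm behind the grasp point.
Start: joints at [-1.282, 0.423, 1.63, -0, 1.089, -0.019], TCP at [189.369, -595.604, 222.675] pointing down, gripper open.
Joint ranges: [-3, 3], [-0.9, 2.11], [0.09, 2.58], [-1.31, 4.45], [0.11, 2.69], [-2.54, 2.54]. Speed limits (rad/s): [2.39, 2.39, 3.01, 3.14, 3.14, 3.14].

### API

Orientations are given as a rotation vector (axis times angle).
In Python, from workcell import get_obs, vision, ctrl gives the robot as it stands.
- The arm moves only by the tool step_arm, never from a script. Its argument "plan" is a list of rows, each a list of 7 numbers: the opening, from -1 (shut) to 1 (fully open), then the shift along the tool's x, y, z as a fraction of full scale, then the turn, a rotation vector about the tool's x, y, z as a fraction of full scale. In form: [[fingers, dx, dy, dz, wx, wy, wz], ...]. A call has 1 to 20 rows; each row shifts and turns the commanded pose from where the row before left it, along the tool's axes as they then stand; what a row does not reach is not made up. Full scale, the value 1, is 50 mm for a shift and 0.12 rad for a turn. A row lasts 1/8 s, in which the tool goes at most 62.5 mm and 10.7 degrees, less where a joint would pass 70% of its speed; a pose out of reach is approached as far as the arm can. A call with a number of a shift or a turn outside -1 to 1 is refused whole. A call with a gripper value outside its range is refused whole. The fingers move at their own pace and stop on an object; the grip force is fixed at half the most. Time passes only in rows, so rows that do not move let the fingers close. It gives the time, the measured TCP pose, the force, the opening and the grip force at its end, in the units of the state.
- get_obs(): the state, without advancing time (a new reading comes with each control period).
- vision.get_image(name): name is "scene" or "top" or "wrist"; returns a dict with "pixels" (384x512x3 uint8, red, green, blue), "depth" (384x512 float32, mm along the optical axis (not along the pixel's ray), 0 where there is no reading), "fx", "fy", "cx", "cy" (pixels), "T" (4x4, takes a point from camera to world coordinates); the wrist camera has in their place "T_tool_cam" (4x4, takes a point from camera to tool coordinates, whose origin is the TCP and whose axes are the flange's). Camera axes: x right, y down, z forward; pixel columns grow to the right and rows downward; lengths in mm; the calibration is good to about 2 mm. A picture is of the moment at which its call begins: read the wrist's pose just before it.
- ctrl.close_job(): hands the job in; it is judged then, once.
The state is a dict: "t": time; "qpos": joint angles; "qvel": joint speeds; "joint_torque": joint torques, N m; "ee_pos": TCP position; "orientation": TCP orientation; "ft_force": force on the tool from outside, world axes, zero at the start; "moment": the same for the moment, N m; "width": finger opening in mm; "grasp_force": force on a finger pad.
Only numpy, scipy, OpenCV 4.12 (cv2) and the standard library are available. Lean on these libraries where they do the work, as an engineer would, in place of code of your own. Each camera call takes 0.05 s, during which the arm holds its last target. There are 200 camera calls.

## Working session

There is one attempt and no reset: what is moved stays moved. The work goes in short steps, Python scripts to look and compute and a tool call to move; the robot and the scene stay as the last step left them, time stands still between calls to the robot, and variables do not carry over. Pictures are saved under pics/ and viewed, at most 10 in all, crops included, and the job is handed in when it is done.

Besides the shell and the picture viewer there is one more tool, called after ">>>" by a JSON object that holds its "name" and its "arguments", one argument or row to a line. step_arm: Moves the arm, as the interface text tells. Its arguments: {"type":"object","properties":{"plan":{"type":"array","items":{"type":"array","items":{"type":"number","minimum":-1,"maximum":1}}}},"required":["plan"]}

```bash
mkdir -p pics; cat > h.py <<'E'
import numpy as np, cv2
from workcell import get_obs, vision, ctrl
from scipy.spatial.transform import Rotation as R
def grab(n):
    o=get_obs(); im=vision.get_image(n)
    if 'T' not in im:
        W=np.eye(4); W[:3,:3]=R.from_rotvec(o['orientation']).as_matrix(); W[:3,3]=o['ee_pos']
        im['T']=W@np.array(im['T_tool_cam'])
    im['T']=np.array(im['T']); return im
def save(im,f): cv2.imwrite('pics/'+f,im['pixels'][:,:,::-1])
def ray(im,u,v):
    d=np.stack([(np.asarray(u,float)-im['cx'])/im['fx'],(np.asarray(v,float)-im['cy'])/im['fy'],np.ones(np.shape(u))],-1)
    return im['T'][:3,3], d@im['T'][:3,:3].T
def onplane(im,u,v,z):
    o,d=ray(im,u,v); return o+d*((z-o[2])/d[...,2])[...,None]
def cloud(im):
    v,u=np.mgrid[:384,:512]; o,d=ray(im,u,v); P=o+d*im['depth'][...,None]; P[im['depth']==0]=np.nan; return P
E
python3 - <<'E'
from h import *
a=grab('scene');b=grab('top')
save(a,'scene0.png');save(b,'top0.png')
for i in(a,b):print(i['T'].round(2),i['fx'],i['cx'])
print(get_obs())
E
```

```text
[[ 7.20000e-01  4.40000e-01 -5.40000e-01  1.08602e+03]
 [ 6.90000e-01 -4.30000e-01  5.80000e-01 -6.08610e+02]
 [ 2.00000e-02 -7.90000e-01 -6.10000e-01  7.29960e+02]
 [ 0.00000e+00  0.00000e+00  0.00000e+00  1.00000e+00]] 460.1929608695313 256.63271989305593
[[ 3.0000e-02 -9.9000e-01  1.5000e-01  4.5907e+02]
 [-1.0000e+00 -4.0000e-02 -5.0000e-02 -2.0150e+01]
 [ 5.0000e-02 -1.5000e-01 -9.9000e-01  8.6623e+02]
 [ 0.0000e+00  0.0000e+00  0.0000e+00  1.0000e+00]] 366.7818461035242 252.01786243987425
{'t': 0.1, 'qpos': array([-1.28203260e+00,  4.23722398e-01,  1.63059711e+00, -3.82081612e-06,
        1.08861742e+00, -1.89803982e-02]), 'qvel': array([-5.73555286e-04, -3.30786497e-03,  9.18817733e-05,  6.31700955e-04,
       -5.18668164e-04,  5.09071985e-04]), 'joint_torque': array([ 7.48077764e-04, -5.45614994e+01, -2.74324572e+01,  6.45447616e-02,
        1.87950034e-02, -2.55018961e-05]), 'ee_pos': array([ 189.2117278 , -595.14819409,  222.01214468]), 'orientation': array([-3.10315852e+00, -4.81296701e-01,  2.89117364e-04]), 'ft_force': array([-0.21759097, -0.29211638, -0.01848947]), 'moment': array([0.01629719, 0.01377872, 0.01067148]), 'grasp_force': 0.0, 'width': 87.82030009324154}
```

View pics/scene0.png

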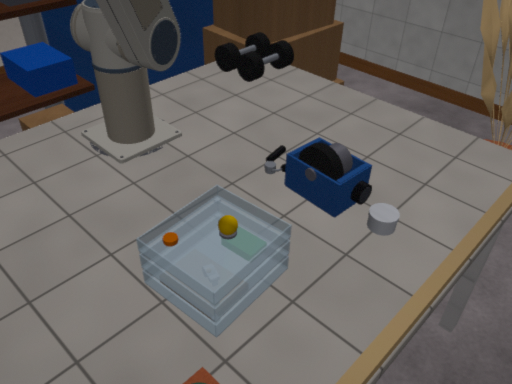

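View pics/top0.png

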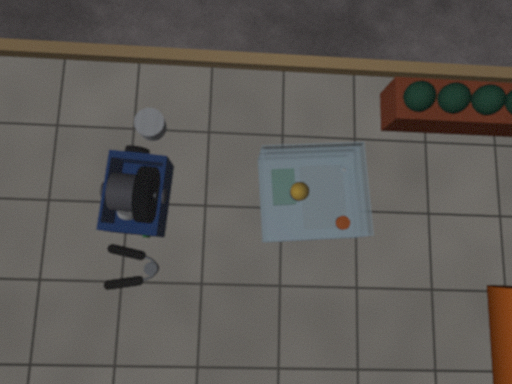

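The scene view shows the feeder around (328,175), the trays around (215,255) with the ball at (228,226), the tin at (383,219), and the grip at (275,160). In the top view the feeder is at (135,193), the ball at (299,191), the cap at (343,223), the tin at (150,123) and the grip at (130,268).

```bash
python3 - <<'E'
from h import *
for n in('top','scene'):
    im=grab(n);P=cloud(im);hsv=cv2.cvtColor(im['pixels'],cv2.COLOR_RGB2HSV)
    roi=np.zeros((384,512),bool)
    if n=='top': roi[140:245,90:180]=1
    else: roi[130:215,275:380]=1
    blue=(hsv[...,0]>105)&(hsv[...,0]<125)&(hsv[...,1]>150)&roi
    rim=blue&(abs(P[...,2]-102)<5)
    q=P[rim]; r=cv2.minAreaRect(q[:,:2].astype(np.float32)); print(n,'rim',rim.sum(),r,np.median(q[:,2]))
    t=roi&(P[...,2]>110); q=P[t]; print(' wheel pts',t.sum(),q.min(0),q.max(0),q.mean(0))
    y=(hsv[...,0]>15)&(hsv[...,0]<32)&(hsv[...,1]>150)
    y[:, :]&=True
    k,l,s,c=cv2.connectedComponentsWithStats(y.astype(np.uint8))
    for i in range(1,k):
        if 60<s[i,4]<900: print(' yellow',c[i],s[i],onplane(im,*c[i],117),np.nanmin(P[l==i],0),np.nanmax(P[l==i],0))
    np.savez(n,P=P)
    crop=im['pixels'][140:245,90:180] if n=='top' else im['pixels'][125:215,265:385]
    cv2.imwrite('pics/c_%s.png'%n,cv2.resize(crop[:,:,::-1],None,fx=5,fy=5,interpolation=2))
a=cv2.imread('pics/c_top.png');b=cv2.imread('pics/c_scene.png')
f=lambda x:cv2.resize(x,(int(x.shape[1]*450/x.shape[0])*2//3*1,300))
cv2.imwrite('pics/cc.png',np.hstack([f(a),f(b)]))
E
```

```text
top rim 262 ((575.3982543945312, 190.6051483154297), (118.90718078613281, 166.81858825683594), 86.00370025634766) 101.87759540946871
 wheel pts 1770 [516.6390525  145.09267046 110.02329697] [628.44726553 238.75892282 151.79274355] [571.49567033 182.96909252 129.42224515]
 yellow [297.78832117 190.45255474] [292 184  14  15 137] [ 588.68980635 -152.75428981  117.        ] [ 571.1640765  -165.57983994  122.67600363] [ 599.94222018 -138.93903522  139.06241383]
scene rim 537 ((580.244873046875, 190.91751098632812), (125.38999938964844, 168.0800018310547), 86.2979965209961) 101.05934047617029
 wheel pts 892 [521.28702479 142.3719222  110.09539459] [632.52159796 238.04727807 150.13910472] [587.46418028 169.940551   128.63564171]
 yellow [227.65277778 224.61111111] [219 215  19  20 288] [ 590.54768601 -155.95318907  117.        ] [ 578.60996338 -176.79839895  107.48010099] [ 610.73297675 -142.84925055  138.05202528]
```

View pics/cc.png

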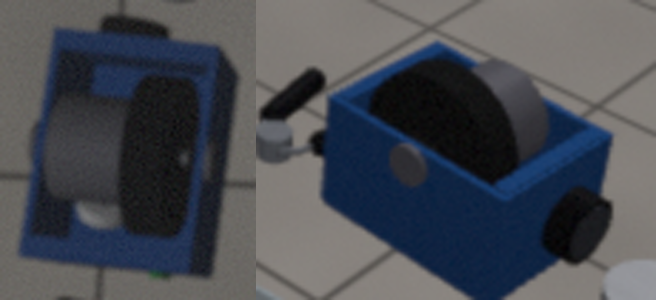

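The crops show the cup as a white patch low on the wheel's −x side, at about (100,210) in the left crop. The wheel therefore has to turn forward by about 1.8 rad, with its top moving to +x. I'll raise the tool, turn it so its y axis lies along the feeder's x, and go over the feeder for a wrist view.

>>> {"name": "step_arm", "arguments": {
  "plan": [
    [1, 0, 0, -0.2, 0, 0, -1],
    [1, 0, 0, -0.2, 0, 0, -1],
    [1, 0, 0, -0.2, 0, 0, -1],
    [1, 0, 0, -0.2, 0, 0, -1],
    [1, 0, 0, -0.2, 0, 0, -1],
    [1, 0, 0, -0.2, 0, 0, -1],
    [1, 0, 0, -0.2, 0, 0, -1],
    [1, 0, 0, -0.2, 0, 0, -1],
    [1, 0, 0, -0.2, 0, 0, -1],
    [1, 0, 0, -0.2, 0, 0, -1],
    [1, 0, 0, 0, 0, 0, 0]
  ]
}}

```text
t: 1.58
ee_pos: [189.4, -595.9, 323.2]
orientation: [2.291, 2.148, -0.001]
ft_force: [0.2, -0.4, -0.2]
width: 87.9
grasp_force: 0.0
```

>>> {"name": "step_arm", "arguments": {
  "plan": [
    [-1, 0.9, 0.37, 0, 0, 0, 0],
    [-1, 0.9, 0.37, 0, 0, 0, 0],
    [-1, 0.9, 0.37, 0, 0, 0, 0],
    [-1, 0.9, 0.37, 0, 0, 0, 0],
    [-1, 0.9, 0.37, 0, 0, 0, 0],
    [-1, 0.9, 0.37, 0, 0, 0, 0],
    [-1, 0.9, 0.37, 0, 0, 0, 0],
    [-1, 0.9, 0.37, 0, 0, 0, 0],
    [-1, 0.9, 0.37, 0, 0, 0, 0],
    [-1, 0.9, 0.37, 0, 0, 0, 0],
    [-1, 0.9, 0.37, 0, 0, 0, 0],
    [-1, 0.9, 0.37, 0, 0, 0, 0],
    [-1, 0.9, 0.37, 0, 0, 0, 0],
    [-1, 0.9, 0.37, 0, 0, 0, 0],
    [-1, 0.9, 0.37, 0, 0, 0, 0],
    [-1, 0.9, 0.37, 0, 0, 0, 0],
    [-1, 0, 0, 0, 0, 0, 0]
  ]
}}

```text
t: 3.7
ee_pos: [530.7, 106.7, 321.8]
orientation: [-2.289, -2.151, 0.001]
ft_force: [-0.7, -0.8, -0.0]
width: 0.9
grasp_force: 0.0
```

```bash
python3 - <<'E'
from h import *
im=grab('wrist');save(im,'w1.png');o=get_obs();print(o['ee_pos'],R.from_rotvec(o['orientation']).as_matrix().round(4),o['qpos'],o['ft_force'],np.array(im['T_tool_cam']).round(3),im['fx'])
E
```

```text
[529.90738523 105.28866743 321.72126653] [[ 6.26e-02  9.98e-01 -1.50e-03]
 [ 9.98e-01 -6.26e-02 -4.00e-04]
 [-5.00e-04 -1.50e-03 -1.00e+00]] [ 1.74206292e-01  1.94198499e-01  1.71376892e+00 -1.77613299e-04
  1.23520703e+00  2.36884244e-01] [-0.31354341 -0.33637864  0.02850469] [[ 1.00000e-03 -9.66000e-01 -2.58000e-01  7.13920e+01]
 [ 1.00000e+00  1.00000e-03  1.00000e-03 -6.98000e-01]
 [-0.00000e+00 -2.58000e-01  9.66000e-01 -1.61472e+02]
 [ 0.00000e+00  0.00000e+00  0.00000e+00  1.00000e+00]] 342.43169551925104
```

View pics/w1.png

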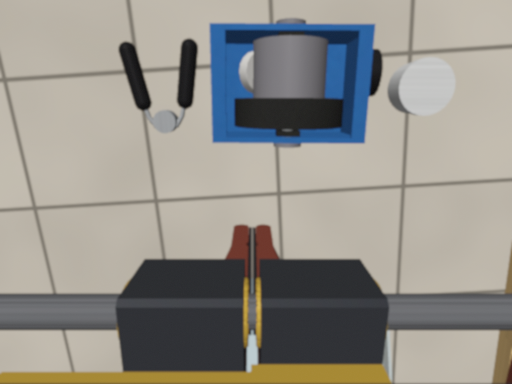

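The wrist view shows the feeder rim spanning about (211–374, 24–143), with the tyre at (290,112). The cup edge shows at (247,70) on the −x side, and the grip and tin stand clear of the feeder.

```bash
python3 - <<'E'
from h import *
im=grab('wrist');P=cloud(im);hsv=cv2.cvtColor(im['pixels'],cv2.COLOR_RGB2HSV)
roi=np.zeros((384,512),bool);roi[10:150,200:385]=1
blue=(hsv[...,0]>105)&(hsv[...,0]<125)&(hsv[...,1]>150)&roi
v,u=np.nonzero(blue)
X=onplane(im,u,v,102)  # outer outline at rim height
hull=X[:,:2].astype(np.float32); r=cv2.minAreaRect(hull); print('rim by outline',r)
q=P[blue&(abs(P[...,2]-102)<4)]; r2=cv2.minAreaRect(q[:,:2].astype(np.float32)); print('rim by depth',r2,len(q),np.nanmedian(q[:,2]))
yaw=np.deg2rad(r[2]-90) if r[2]>45 else np.deg2rad(r[2]); c=np.array([*r[0],0]);print('yaw',yaw)
Rz=R.from_euler('z',yaw).as_matrix(); F=(P-c)@Rz
f=F.reshape(-1,3)[(roi&~blue).ravel()]; f=f[(abs(f[:,0])<75)&(abs(f[:,1])<50)]
# tyre circle fit
t=f[(f[:,1]<-18)&(f[:,1]>-38)&(f[:,2]>110)]
A=np.c_[2*t[:,0],2*t[:,2],np.ones(len(t))];s=np.linalg.lstsq(A,(t[:,0]**2+t[:,2]**2),rcond=None)[0]
print('tyre circle',len(t),s[:2],np.sqrt(s[2]+s[0]**2+s[1]**2))
for x in range(-60,61,15):
    g=t[abs(t[:,0]-x)<4]; print(x,len(g),np.median(g[:,2]).round(1),np.hypot(g[:,0],g[:,2]-85).mean().round(1) if len(g) else'')
# cup: bright pixels
wh=roi&(hsv[...,1]<60)&(hsv[...,2]>150)&(np.arange(512)[None]<262)&(np.arange(512)[None]>225)
w=F[wh];w=w[w[:,2]>20];print('cup',len(w),w.min(0),w.max(0))
print(np.c_[np.round(w[::12],0)].tolist())
E
```

```text
rim by outline ((577.5070190429688, 193.485107421875), (119.01731872558594, 169.1357879638672), 86.46695709228516)
rim by depth ((576.9387817382812, 193.72433471679688), (120.11882019042969, 168.537109375), 86.46491241455078) 3943 100.84397691248802
yaw -0.06166323135385819
tyre circle 2221 [-2.55349404 87.75145584] 59.57460786716489
-60 35 112.6 63.3
-45 168 129.1 63.3
-30 195 140.5 63.2
-15 194 146.0 62.8
0 181 147.1 62.2
15 172 144.5 61.5
30 148 137.6 60.5
45 107 125.0 59.5
60 0 nan 
cup 356 [-71.62478699 -61.0470633   43.74423853] [-32.63785945  41.09003943 101.19702939]
  return _methods._mean(a, axis=axis, dtype=dtype,
  ret = ret.dtype.type(ret / rcount)
```

The numbers are consistent. The feeder centre is at (577, 193.6) with yaw −0.062 and a rim of 169×120 mm. The tyre is offset about 3.7 mm, with its high side towards −x. The cup is at about 3.8 rad, so the turn needed is about +2.5 rad in two strokes. I'll approach at 90 mm radius and rehearse the arc in air first.

>>> {"name": "step_arm", "arguments": {
  "plan": [
    [-1, 0.315, 0.21, 0.73, 0, 0, 0],
    [-1, 0.315, 0.21, 0.73, 0, 0, 0],
    [-1, 0.315, 0.21, 0.73, 0, 0, 0],
    [-1, 0.315, 0.21, 0.73, 0, 0, 0],
    [-1, 0, 0, 0, 0, 0, 0],
    [-1, 0, 0, 0, 0, 0, 0]
  ]
}}

```text
t: 4.55
ee_pos: [576.0, 163.5, 177.7]
orientation: [2.292, 2.148, 0.0]
ft_force: [-0.9, 0.1, 0.1]
width: 0.1
grasp_force: 0.0
```

>>> {"name": "step_arm", "arguments": {
  "plan": [
    [-1, 0, -0.1133, 0.0036, -0.525, 0, 0],
    [-1, 0, -0.1133, 0.0036, -0.525, 0, 0],
    [-1, 0, -0.1133, 0.0036, -0.525, 0, 0],
    [-1, 0, -0.1133, 0.0036, -0.525, 0, 0],
    [-1, 0, -0.1133, 0.0036, -0.525, 0, 0],
    [-1, 0, -0.1133, 0.0036, -0.525, 0, 0],
    [-1, 0, -0.1133, 0.0036, -0.525, 0, 0],
    [-1, 0, -0.1133, 0.0036, -0.525, 0, 0],
    [-1, 0, -0.1133, 0.0036, -0.525, 0, 0],
    [-1, 0, -0.1133, 0.0036, -0.525, 0, 0],
    [-1, 0, 0, 0, 0, 0, 0],
    [-1, 0, 0, 0, 0, 0, 0]
  ]
}}

```text
t: 6.05
ee_pos: [526.6, 166.2, 163.2]
orientation: [1.929, 1.804, 0.559]
ft_force: [0.3, 0.4, 0.2]
width: 0.6
grasp_force: 0.0
```

```bash
cat > pol.py <<'E'
from h import *
Rz=R.from_euler('z',-0.0617).as_matrix(); C=np.array([577.2,193.6,0])
o=get_obs(); p=Rz.T@(np.array(o['ee_pos'])-C); M=Rz.T@R.from_rotvec(o['orientation']).as_matrix()
d=p-np.array([0,-28,85]); r=np.hypot(d[0],d[2]); ph=np.arctan2(d[0],d[2]); n=np.array([np.sin(ph),0,np.cos(ph)]);tt=np.array([np.cos(ph),0,-np.sin(ph)])
f=Rz.T@np.array(o['ft_force'])
print('t',o['t'],'r %.1f phi %.3f yoff %.1f tooltilt %.3f | Fn %.1f Ft %.1f Fy %.1f'%(r,ph,d[1],np.arctan2(-M[0,2],-M[2,2]),f@n,f@tt,f[1]), 'M',M.round(3).tolist())
E
python3 pol.py
```

```text
t 6.05 r 92.2 phi -0.558 yoff -2.5 tooltilt -0.605 | Fn 0.0 Ft 0.3 Fy 0.4 M [[0.006, 0.822, 0.569], [1.0, -0.003, -0.007], [-0.004, 0.569, -0.822]]
```

>>> {"name": "step_arm", "arguments": {
  "plan": [
    [-1, 0.04, -0.1, 0, -0.2, 0, 0],
    [-1, 0, 0, 0.2, 0, 0, 0],
    [-1, 0, 0, 0.2, 0, 0, 0],
    [-1, 0, 0, 0.1, 0, 0, 0],
    [-1, 0, 0, 0, 0, 0, 0],
    [-1, 0, 0, 0, 0, 0, 0]
  ]
}}

```text
t: 6.8
ee_pos: [538.6, 170.0, 149.8]
orientation: [1.926, 1.801, 0.555]
ft_force: [-0.3, 0.1, 0.4]
width: 0.5
grasp_force: 0.0
```

```bash
python3 pol.py
```

```text
t 6.8 r 74.7 phi -0.520 yoff 2.0 tooltilt -0.607 | Fn 0.5 Ft -0.0 Fy 0.0 M [[0.008, 0.821, 0.571], [1.0, -0.001, -0.012], [-0.009, 0.571, -0.821]]
```

>>> {"name": "step_arm", "arguments": {
  "plan": [
    [-1, 0, 0, 0, 0, 0, 0],
    [-1, 0, 0, 0, 0, 0, 0]
  ]
}}

```text
t: 7.05
ee_pos: [538.6, 170.2, 150.1]
orientation: [1.925, 1.801, 0.556]
ft_force: [-0.2, 0.5, -0.5]
width: 0.4
grasp_force: 0.0
```

```bash
python3 pol.py; python3 - <<'E'
from h import *
o=get_obs();print(o['ee_pos'],o['qpos'],o['qvel'],o['ft_force'],o['moment'],o['joint_torque'])
im=grab('wrist');save(im,'w2.png')
o=get_obs();print(o['ee_pos'],o['qpos'])
E
```

```text
t 7.05 r 74.9 phi -0.518 yoff 2.3 tooltilt -0.608 | Fn -0.3 Ft -0.4 Fy 0.5 M [[0.008, 0.821, 0.571], [1.0, -0.001, -0.012], [-0.009, 0.571, -0.821]]
[538.55315057 170.20318029 150.08653699] [ 0.44224914  0.33857065  2.18126475 -1.31062445  0.30046077  1.72668692] [ 1.56063127e-04  1.67783466e-03  7.78573560e-06  7.66902659e-04
 -1.76166585e-04  2.33185136e-04] [-0.18148277  0.5485719  -0.5237113 ] [-0.09635125  0.1631114   0.02165275] [-2.35261931e-02 -3.90794420e+01 -1.72338581e+01 -6.08535558e-01
  3.21299918e-01  3.92881734e-02]
[538.57532445 170.17378703 150.07815285] [ 0.44219497  0.33860569  2.18123816 -1.31063891  0.30047967  1.72675849]
```

View pics/w2.png

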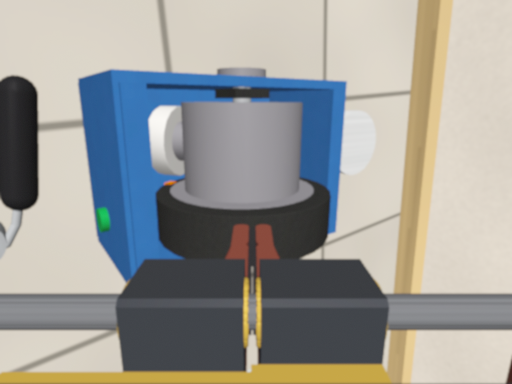

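The picture shows the fingers over the tyre at (252,245) and the orange mark just visible at (170,183) on the −x side. Joint 4 is at its limit at this tilt, so I'll back off and use strokes from about −0.35 to +0.9 rad.

>>> {"name": "step_arm", "arguments": {
  "plan": [
    [-1, 0, 0, -0.2, 0, 0, 0],
    [-1, 0, 0.07, 0, 0.5, 0, 0],
    [-1, 0, 0.07, 0, 0.5, 0, 0],
    [-1, 0, 0.07, 0, 0.5, 0, 0],
    [-1, 0, 0.07, 0, 0.5, 0, 0],
    [-1, 0, 0, 0, 0, 0, 0],
    [-1, 0, 0, 0, 0, 0, 0]
  ]
}}

```text
t: 7.98
ee_pos: [543.9, 168.6, 164.3]
orientation: [2.07, 1.932, 0.36]
ft_force: [-0.4, -1.5, -0.2]
width: 0.3
grasp_force: 0.0
```

```bash
python3 pol.py; python3 -c "
from h import *
print(get_obs()['qpos'])"
```

```text
t 7.975 r 85.4 phi -0.380 yoff 1.0 tooltilt -0.382 | Fn -0.1 Ft -0.3 Fy -1.5 M [[0.01, 0.928, 0.373], [1.0, -0.005, -0.015], [-0.012, 0.373, -0.928]]
[ 0.3724609   0.31583283  2.03461426 -0.38017983  0.4773581   0.75305731]
```

>>> {"name": "step_arm", "arguments": {
  "plan": [
    [-1, 0, 0, 0.12, 0, 0, 0],
    [-1, 0, 0, 0.12, 0, 0, 0],
    [-1, 0, 0, 0.12, 0, 0, 0],
    [-1, 0, 0, 0, 0, 0, 0],
    [-1, 0, 0, 0, 0, 0, 0]
  ]
}}

```text
t: 8.6
ee_pos: [551.2, 168.2, 147.9]
orientation: [2.071, 1.932, 0.361]
ft_force: [-0.3, -0.3, -0.1]
width: 0.6
grasp_force: 0.0
```

```bash
python3 pol.py; python3 -c "
from h import *
print(get_obs()['qpos'])"
```

```text
t 8.6 r 67.5 phi -0.370 yoff 1.1 tooltilt -0.381 | Fn 0.0 Ft -0.3 Fy -0.3 M [[0.01, 0.928, 0.372], [1.0, -0.005, -0.015], [-0.012, 0.372, -0.928]]
[ 0.36564604  0.35330413  2.03038208 -0.39992778  0.44468492  0.77018122]
```

Now I'll feel for contact: 3 mm first, then finer steps.

>>> {"name": "step_arm", "arguments": {
  "plan": [
    [-1, 0, 0, 0.03, 0, 0, 0],
    [-1, 0, 0, 0.03, 0, 0, 0],
    [-1, 0, 0, 0, 0, 0, 0]
  ]
}}

```text
t: 8.98
ee_pos: [552.3, 168.1, 145.2]
orientation: [2.071, 1.932, 0.361]
ft_force: [-0.4, 0.5, 0.2]
width: 0.4
grasp_force: 0.0
```

>>> {"name": "step_arm", "arguments": {
  "plan": [
    [-1, 0, 0, 0.02, 0, 0, 0],
    [-1, 0, 0, 0, 0, 0, 0]
  ]
}}

```text
t: 9.22
ee_pos: [552.8, 168.1, 144.4]
orientation: [2.071, 1.932, 0.361]
ft_force: [0.4, 0.3, 0.5]
width: 0.6
grasp_force: 0.3
```

>>> {"name": "step_arm", "arguments": {
  "plan": [
    [-1, 0, 0, 0.02, 0, 0, 0],
    [-1, 0, 0, 0, 0, 0, 0]
  ]
}}

```text
t: 9.48
ee_pos: [553.1, 168.1, 143.6]
orientation: [2.071, 1.932, 0.361]
ft_force: [-2.2, -0.2, 4.6]
width: 0.8
grasp_force: 2.3
```

>>> {"name": "step_arm", "arguments": {
  "plan": [
    [-1, 0, 0, 0.02, 0, 0, 0],
    [-1, 0, 0, 0, 0, 0, 0]
  ]
}}

```text
t: 9.72
ee_pos: [553.5, 168.0, 142.8]
orientation: [2.071, 1.932, 0.361]
ft_force: [-3.1, -1.4, 8.0]
width: 0.6
grasp_force: 4.4
```

```bash
python3 pol.py
```

```text
t 9.725 r 61.9 phi -0.364 yoff 1.0 tooltilt -0.382 | Fn 8.5 Ft 0.1 Fy -1.6 M [[0.01, 0.928, 0.373], [1.0, -0.005, -0.014], [-0.012, 0.373, -0.928]]
```

The press is 8.5 N at r = 61.9. I'll start the stroke with a short segment and check the force.

>>> {"name": "step_arm", "arguments": {
  "plan": [
    [-1, 0, 0.0744, 0.0018, 0.5, 0, 0],
    [-1, 0, 0.0744, 0.0018, 0.5, 0, 0],
    [-1, 0, 0.0744, 0.0018, 0.5, 0, 0]
  ]
}}

```text
t: 10.1
ee_pos: [564.2, 167.4, 146.3]
orientation: [2.181, 2.033, 0.192]
ft_force: [-2.1, -2.2, 6.0]
width: 0.7
grasp_force: 3.1
```

```bash
python3 pol.py
```

```text
t 10.1 r 62.4 phi -0.183 yoff 1.1 tooltilt -0.200 | Fn 6.2 Ft -0.8 Fy -2.3 M [[0.01, 0.98, 0.199], [1.0, -0.007, -0.013], [-0.011, 0.199, -0.98]]
```

>>> {"name": "step_arm", "arguments": {
  "plan": [
    [-1, 0, 0.0744, 0.003, 0.5, 0, 0],
    [-1, 0, 0.0744, 0.003, 0.5, 0, 0],
    [-1, 0, 0.0744, 0.003, 0.5, 0, 0],
    [-1, 0, 0.0744, 0.003, 0.5, 0, 0]
  ]
}}

```text
t: 10.6
ee_pos: [579.4, 166.3, 147.4]
orientation: [-2.284, -2.126, 0.055]
ft_force: [-0.4, -1.3, 5.4]
width: 0.7
grasp_force: 2.4
```

```bash
python3 pol.py
```

```text
t 10.6 r 62.5 phi 0.062 yoff 0.9 tooltilt 0.039 | Fn 5.4 Ft -0.6 Fy -1.3 M [[0.01, 0.999, -0.039], [1.0, -0.01, -0.011], [-0.011, -0.039, -0.999]]
```

>>> {"name": "step_arm", "arguments": {
  "plan": [
    [-1, 0, 0.0744, 0.003, 0.5, 0, 0],
    [-1, 0, 0.0744, 0.003, 0.5, 0, 0],
    [-1, 0, 0.0744, 0.003, 0.5, 0, 0],
    [-1, 0, 0.0744, 0.003, 0.5, 0, 0],
    [-1, 0, 0.0744, 0.003, 0.5, 0, 0]
  ]
}}

```text
t: 11.22
ee_pos: [597.6, 165.0, 143.5]
orientation: [-2.11, -1.961, 0.348]
ft_force: [0.2, -0.4, 3.8]
width: 0.8
grasp_force: 1.9
```

```bash
python3 pol.py
```

```text
t 11.225 r 62.5 phi 0.361 yoff 0.7 tooltilt 0.339 | Fn 3.6 Ft -1.2 Fy -0.4 M [[0.01, 0.943, -0.333], [1.0, -0.013, -0.007], [-0.011, -0.333, -0.943]]
```

>>> {"name": "step_arm", "arguments": {
  "plan": [
    [-1, 0, 0.0744, 0.007, 0.5, 0, 0],
    [-1, 0, 0.0744, 0.006, 0.5, 0, 0],
    [-1, 0, 0.0744, 0.004, 0.5, 0, 0],
    [-1, 0, 0.0744, 0.004, 0.5, 0, 0],
    [-1, 0, 0.0744, 0.004, 0.5, 0, 0]
  ]
}}

```text
t: 11.85
ee_pos: [613.8, 163.8, 134.1]
orientation: [-1.919, -1.779, 0.6]
ft_force: [2.1, -0.1, 3.6]
width: 0.6
grasp_force: 2.0
```

```bash
python3 pol.py
```

```text
t 11.85 r 62.3 phi 0.663 yoff 0.5 tooltilt 0.639 | Fn 4.1 Ft -0.6 Fy 0.1 M [[0.01, 0.803, -0.596], [1.0, -0.015, -0.003], [-0.011, -0.596, -0.803]]
```

>>> {"name": "step_arm", "arguments": {
  "plan": [
    [-1, 0, 0.0744, 0.006, 0.5, 0, 0],
    [-1, 0, 0.0744, 0.005, 0.5, 0, 0],
    [-1, 0, 0.0744, 0.004, 0.5, 0, 0],
    [-1, 0, 0.0744, 0.004, 0.5, 0, 0]
  ]
}}

```text
t: 12.35
ee_pos: [624.2, 163.0, 123.4]
orientation: [-1.756, -1.626, 0.776]
ft_force: [2.5, -0.0, 2.7]
width: 0.4
grasp_force: 2.2
```

```bash
python3 pol.py
```

```text
t 12.35 r 62.1 phi 0.904 yoff 0.3 tooltilt 0.879 | Fn 3.6 Ft -0.6 Fy 0.1 M [[0.01, 0.638, -0.77], [1.0, -0.015, 0.001], [-0.011, -0.77, -0.638]]
```

>>> {"name": "step_arm", "arguments": {
  "plan": [
    [-1, 0, 0, -0.2, 0, 0, 0],
    [-1, 0, 0, -0.2, 0, 0, 0],
    [-1, 0, -0.196, 0.0118, -1, 0, 0],
    [-1, 0, -0.196, 0.0118, -1, 0, 0],
    [-1, 0, -0.196, 0.0118, -1, 0, 0],
    [-1, 0, -0.196, 0.0118, -1, 0, 0],
    [-1, 0, -0.196, 0.0118, -1, 0, 0],
    [-1, 0, -0.196, 0.0118, -1, 0, 0],
    [-1, 0, -0.196, 0.0118, -1, 0, 0],
    [-1, 0, -0.196, 0.0118, -1, 0, 0],
    [-1, 0, -0.196, 0.0118, -1, 0, 0],
    [-1, 0, -0.196, 0.0118, -1, 0, 0],
    [-1, 0, -0.098, 0.003, -0.5, 0, 0],
    [-1, 0, 0, 0, 0, 0, 0],
    [-1, 0, 0, 0, 0, 0, 0]
  ]
}}

```text
t: 14.22
ee_pos: [546.8, 169.2, 160.9]
orientation: [2.071, 1.932, 0.363]
ft_force: [0.8, 0.9, 0.3]
width: 0.7
grasp_force: 0.0
```

```bash
python3 pol.py; cat > mark.py <<'E'
from h import *
Rz=R.from_euler('z',-0.0617).as_matrix(); C=np.array([577.2,193.6,0])
def mk(n):
    im=grab(n);hsv=cv2.cvtColor(im['pixels'],cv2.COLOR_RGB2HSV);P=(cloud(im)-C)@Rz
    box=(abs(P[...,0])<80)&(abs(P[...,1])<58)&(P[...,2]>40)&(P[...,2]<160)
    o=box&(hsv[...,0]>4)&(hsv[...,0]<18)&(hsv[...,1]>140)&(hsv[...,2]>90)
    q=P[o]; 
    if len(q): m=np.median(q,0); print(n,'mark',len(q),m.round(1),'phi %.3f'%np.arctan2(m[0],m[2]-85))
    w=box&(hsv[...,1]<50)&(hsv[...,2]>140)&(P[...,1]>-12); q=P[w]
    if len(q):
        print(n,'white',len(q),np.median(q,0).round(1),np.nanpercentile(q,[2,98],axis=0).round(1).tolist())
    return im
E
python3 - <<'E'
from mark import *
for n in('wrist','top','scene'): save(mk(n),'m_%s.png'%n)
E
```

```text
t 14.225 r 81.2 phi -0.363 yoff 1.8 tooltilt -0.383 | Fn 0.0 Ft 0.8 Fy 1.0 M [[0.01, 0.928, 0.374], [1.0, -0.005, -0.014], [-0.011, 0.374, -0.927]]
wrist mark 551 [-54.3 -24.6 109.5] phi -1.147
wrist white 11203 [-26.5  19.1 119.9] [[-62.6, -10.0, 84.9], [6.1, 44.6, 127.8]]
scene white 11 [-40.2  23.  126.5] [[-44.8, 18.9, 125.1], [-35.1, 28.1, 128.7]]
```

View pics/m_wrist.png

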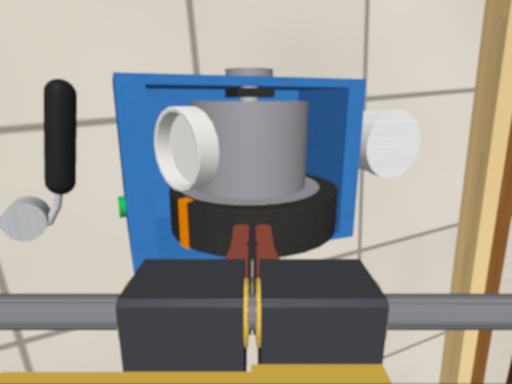

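The wrist view shows the cup mouth at (187,148) and the orange mark at (185,222), which puts the mark at φ ≈ −1.15. About 1.15 rad remains, so I'll come down for the second stroke.

>>> {"name": "step_arm", "arguments": {
  "plan": [
    [-1, 0, 0, 0.12, 0, 0, 0],
    [-1, 0, 0, 0.12, 0, 0, 0],
    [-1, 0, 0, 0.06, 0, 0, 0],
    [-1, 0, 0, 0, 0, 0, 0],
    [-1, 0, 0, 0.02, 0, 0, 0],
    [-1, 0, 0, 0, 0, 0, 0]
  ]
}}

```text
t: 15.12
ee_pos: [551.5, 168.3, 144.9]
orientation: [2.071, 1.932, 0.361]
ft_force: [-0.2, -0.3, -1.0]
width: 0.6
grasp_force: 0.0
```

>>> {"name": "step_arm", "arguments": {
  "plan": [
    [-1, 0, 0, 0.02, 0, 0, 0],
    [-1, 0, 0, 0, 0, 0, 0]
  ]
}}

```text
t: 15.38
ee_pos: [551.9, 168.2, 143.9]
orientation: [2.071, 1.932, 0.361]
ft_force: [-0.6, -0.9, -0.0]
width: -0.0
grasp_force: 0.0
```

>>> {"name": "step_arm", "arguments": {
  "plan": [
    [-1, 0, 0, 0.02, 0, 0, 0],
    [-1, 0, 0, 0, 0, 0, 0]
  ]
}}

```text
t: 15.62
ee_pos: [552.2, 168.1, 142.9]
orientation: [2.071, 1.932, 0.361]
ft_force: [-0.3, 0.4, 0.3]
width: 0.5
grasp_force: 0.0
```

```bash
python3 pol.py
```

```text
t 15.625 r 62.4 phi -0.383 yoff 1.0 tooltilt -0.382 | Fn 0.4 Ft -0.2 Fy 0.4 M [[0.01, 0.928, 0.372], [1.0, -0.005, -0.014], [-0.012, 0.372, -0.928]]
```

>>> {"name": "step_arm", "arguments": {
  "plan": [
    [-1, 0, 0, 0.02, 0, 0, 0],
    [-1, 0, 0, 0, 0, 0, 0]
  ]
}}

```text
t: 15.88
ee_pos: [552.6, 168.1, 141.9]
orientation: [2.071, 1.932, 0.361]
ft_force: [0.4, 0.5, 0.4]
width: 0.6
grasp_force: 0.0
```

>>> {"name": "step_arm", "arguments": {
  "plan": [
    [-1, 0, 0, 0.02, 0, 0, 0],
    [-1, 0, 0, 0, 0, 0, 0]
  ]
}}

```text
t: 16.12
ee_pos: [553.0, 168.0, 141.2]
orientation: [2.071, 1.932, 0.361]
ft_force: [-1.5, -1.4, 3.3]
width: 0.7
grasp_force: 1.6
```

>>> {"name": "step_arm", "arguments": {
  "plan": [
    [-1, 0, 0, 0.012, 0, 0, 0],
    [-1, 0, 0.072, 0.003, 0.5, 0, 0],
    [-1, 0, 0.072, 0.003, 0.5, 0, 0],
    [-1, 0, 0.072, 0.003, 0.5, 0, 0]
  ]
}}

```text
t: 16.62
ee_pos: [563.6, 167.4, 144.0]
orientation: [2.181, 2.033, 0.192]
ft_force: [-1.6, -1.6, 4.3]
width: 0.7
grasp_force: 2.4
```

```bash
python3 pol.py
```

```text
t 16.625 r 60.1 phi -0.200 yoff 1.0 tooltilt -0.200 | Fn 4.5 Ft -0.6 Fy -1.7 M [[0.01, 0.98, 0.199], [1.0, -0.007, -0.013], [-0.011, 0.199, -0.98]]
```

>>> {"name": "step_arm", "arguments": {
  "plan": [
    [-1, 0, 0.072, 0.005, 0.5, 0, 0],
    [-1, 0, 0.072, 0.005, 0.5, 0, 0],
    [-1, 0, 0.072, 0.004, 0.5, 0, 0],
    [-1, 0, 0.072, 0.004, 0.5, 0, 0],
    [-1, 0, 0.072, 0.004, 0.5, 0, 0]
  ]
}}

```text
t: 17.25
ee_pos: [582.2, 166.0, 144.6]
orientation: [-2.251, -2.094, 0.116]
ft_force: [-0.0, -0.9, 5.3]
width: 0.6
grasp_force: 2.5
```

```bash
python3 pol.py
```

```text
t 17.25 r 59.9 phi 0.112 yoff 0.8 tooltilt 0.099 | Fn 5.3 Ft -0.6 Fy -0.9 M [[0.01, 0.995, -0.099], [1.0, -0.011, -0.01], [-0.011, -0.099, -0.995]]
```

>>> {"name": "step_arm", "arguments": {
  "plan": [
    [-1, 0, 0.072, 0.004, 0.5, 0, 0],
    [-1, 0, 0.072, 0.004, 0.5, 0, 0],
    [-1, 0, 0.072, 0.004, 0.5, 0, 0],
    [-1, 0, 0.072, 0.004, 0.5, 0, 0],
    [-1, 0, 0.072, 0.004, 0.5, 0, 0],
    [-1, 0, 0.072, 0.004, 0.5, 0, 0]
  ]
}}

```text
t: 18.0
ee_pos: [602.9, 164.5, 138.1]
orientation: [-2.036, -1.89, 0.453]
ft_force: [1.6, -0.5, 4.7]
width: 0.6
grasp_force: 2.4
```

```bash
python3 pol.py
```

```text
t 18.0 r 59.7 phi 0.478 yoff 0.6 tooltilt 0.459 | Fn 4.9 Ft -0.7 Fy -0.4 M [[0.01, 0.897, -0.443], [1.0, -0.014, -0.006], [-0.011, -0.443, -0.897]]
```

>>> {"name": "step_arm", "arguments": {
  "plan": [
    [-1, 0, 0.072, 0.004, 0.5, 0, 0],
    [-1, 0, 0.072, 0.004, 0.5, 0, 0],
    [-1, 0, 0.072, 0.004, 0.5, 0, 0],
    [-1, 0, 0.072, 0.004, 0.5, 0, 0],
    [-1, 0, 0.065, 0.004, 0.45, 0, 0],
    [-1, 0, 0, 0, 0, 0, 0]
  ]
}}

```text
t: 18.75
ee_pos: [617.5, 163.3, 126.4]
orientation: [-1.844, -1.708, 0.685]
ft_force: [5.3, 0.0, 5.5]
width: 0.3
grasp_force: 3.5
```

```bash
python3 pol.py;python3 -c "
from mark import *
for n in('wrist','top','scene'): save(mk(n),'n_%s.png'%n)"
```

```text
t 18.75 r 59.1 phi 0.793 yoff 0.3 tooltilt 0.751 | Fn 7.6 Ft -0.2 Fy 0.4 M [[0.011, 0.731, -0.683], [1.0, -0.015, -0.001], [-0.011, -0.682, -0.731]]
wrist mark 962 [ 52.  -15.3 141.9] phi 0.740
wrist white 9331 [ 12.   19.9 133.4] [[-24.5, -9.6, 113.1], [24.4, 44.1, 144.1]]
scene mark 33 [  1.4 -30.5 143.1] phi 0.024
scene white 68 [ -4.8  22.9 134.8] [[-19.1, 8.7, 132.4], [11.5, 34.5, 136.5]]
```

>>> {"name": "step_arm", "arguments": {
  "plan": [
    [-1, 0, 0, -0.3, 0, 0, 0],
    [-1, 0, 0, -0.6, 0, 0, 0],
    [-1, 0, 0, -0.8, 0, 0, 0],
    [-1, 0, -0.5, -0.8, -1, 0, 0],
    [-1, 0, -0.5, -0.8, -1, 0, 0],
    [-1, 0, -0.5, -0.4, -1, 0, 0],
    [-1, -0.5, 0, -0.3, -1, 0, 0],
    [-1, -0.5, 0, 0, -1, 0, 0],
    [-1, -0.5, 0, 0, -1, 0, 0],
    [-1, 0, 0, 0, -0.26, 0, 0],
    [-1, 0, 0, 0, 0, 0, 0],
    [-1, 0, 0, 0, 0, 0, 0]
  ]
}}

```text
t: 20.4
ee_pos: [675.3, 86.5, 326.8]
orientation: [2.295, 2.136, -0.015]
ft_force: [0.6, 1.0, -0.5]
width: 0.5
grasp_force: 0.0
```

```bash
python3 pol.py;python3 - <<'E'
from mark import *
im=mk('wrist');save(im,'o_wrist.png');mk('top');mk('scene')
hsv=cv2.cvtColor(im['pixels'],cv2.COLOR_RGB2HSV);P=(cloud(im)-C)@Rz
m=(hsv[...,1]<50)&(hsv[...,2]>140)&(abs(P[...,0])<40)&(P[...,1]>-10)&(P[...,1]<48)&(P[...,2]>141)
q=P[m];print('rim',len(q),np.percentile(q,[1,99],axis=0).round(1).tolist())
A=np.c_[q[:,:2],np.ones(len(q))];print('plane',np.linalg.lstsq(A,q[:,2],rcond=None)[0])
m2=(hsv[...,1]<50)&(hsv[...,2]>100)&(np.hypot(P[...,0],P[...,1]-18)<15)&(P[...,2]>125)
q=P[m2];A=np.c_[q[:,:2],np.ones(len(q))];print('floor',len(q),np.linalg.lstsq(A,q[:,2],rcond=None)[0])
print(get_obs()['qpos'],get_obs()['ee_pos'])
E
```

```text
t 20.4 r 263.5 phi 0.408 yoff -72.9 tooltilt 0.002 | Fn -0.3 Ft 0.7 Fy 1.0 M [[0.01, 1.0, -0.002], [1.0, -0.01, -0.012], [-0.012, -0.002, -1.0]]
wrist mark 333 [ -0.2 -28.1 143.1] phi -0.003
wrist white 2227 [ -3.7  18.7 134.8] [[-24.9, -4.4, 131.8], [20.2, 41.3, 145.5]]
scene mark 30 [  1.8 -30.2 143.9] phi 0.030
scene white 53 [ -2.9  20.9 135.3] [[-17.3, 10.5, 133.5], [9.8, 32.9, 137.1]]
rim 528 [[-26.6, -6.2, 141.6], [21.8, 41.4, 146.6]]
plane [1.91955498e-02 8.18819282e-04 1.44284125e+02]
floor 816 [2.27540252e-02 3.96564974e-03 1.34415651e+02]
[ 0.11494624  0.42002401  1.39079397 -0.01143986  1.33500103  0.18888405] [675.43090175  86.49397616 326.38227382]
```

View pics/o_wrist.png

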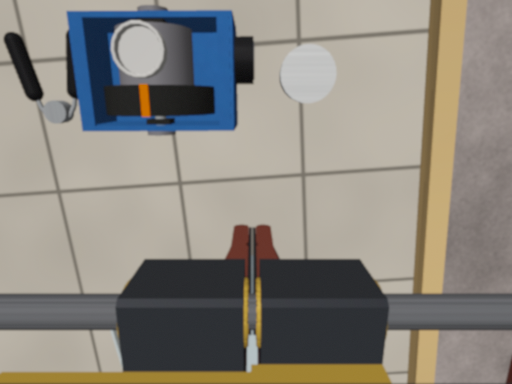

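The wrist view shows the cup mouth up at (138,50) and the orange mark on top at (145,100). The mark sits at φ ≈ 0 and the cup rim plane tilts about 0.02 rad, so the wheel is set. Next I'll go over the ball with the fingers open.

>>> {"name": "step_arm", "arguments": {
  "plan": [
    [0.6, -0.82, -0.228, 0.25, 0, 0, 0],
    [0.6, -0.82, -0.228, 0.25, 0, 0, 0],
    [0.6, -0.82, -0.228, 0.25, 0, 0, 0],
    [0.6, -0.82, -0.228, 0.25, 0, 0, 0],
    [0.6, -0.82, -0.228, 0.25, 0, 0, 0],
    [0.6, -0.82, -0.228, 0.25, 0, 0, 0],
    [0.6, 0, 0, 0, 0, 0, 0],
    [0.6, 0, 0, 0, 0, 0, 0]
  ]
}}

```text
t: 21.55
ee_pos: [589.7, -154.7, 254.8]
orientation: [2.295, 2.135, -0.014]
ft_force: [0.4, -0.1, 0.3]
width: 69.7
grasp_force: 0.0
```

```bash
cat > ball.py <<'E'
from h import *
o=get_obs();M=R.from_rotvec(o['orientation']).as_matrix();print('tcp',o['ee_pos'].round(1),'w',o['width'])
im=grab('wrist');save(im,'b.png');hsv=cv2.cvtColor(im['pixels'],cv2.COLOR_RGB2HSV);P=cloud(im)
y=(hsv[...,0]>15)&(hsv[...,0]<32)&(hsv[...,1]>140)&(P[...,2]>90)&(P[...,2]<150)&(abs(P[...,1]+154)<60)
k,l,s,c=cv2.connectedComponentsWithStats(y.astype(np.uint8));i=1+np.argmax(s[1:,4]);m=l==i
q=P[m];A=np.c_[2*q,np.ones(len(q))];x=np.linalg.lstsq(A,(q**2).sum(1),rcond=None)[0]
print(s[i],c[i],'sphere',x[:3].round(1),'R',np.sqrt(x[3]+x[:3]@x[:3]).round(1),'ray',onplane(im,*c[i],117).round(1),'top z',np.percentile(q[:,2],99).round(1))
b=onplane(im,*c[i],117); print('delta tool to ball',(M.T@(b-o['ee_pos'])).round(1))
for nm,h0,h1 in(('cap',2,14),):
    w=(hsv[...,0]>h0)&(hsv[...,0]<h1)&(hsv[...,1]>150)&(P[...,2]>85)&(P[...,2]<120);print(nm,w.sum(),np.median(P[w],0).round(1) if w.any() else '')
E
python3 ball.py
```

```text
tcp [ 589.7 -154.7  254.8] w 69.6654151640876
[ 231  162   42   43 1408] [251.29829545 182.95809659] sphere [ 588.4 -155.3  116.4] R 19.9 ray [ 588.6 -154.3  117. ] top z 136.7
delta tool to ball [  1.9  -1.  137.8]
cap 49 [ 524.2 -248.1  106. ]
```

View pics/b.png

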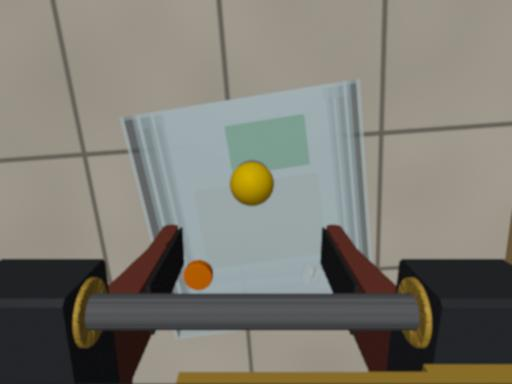

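The ball is at (252,183), with its centre at (588.5, −155, 116.7) and radius 19.9, as expected. The cap at (198,275) and the whistle at (310,272) are well clear of the fingers. I'll grasp with the tips only 7 mm below the ball's centre so they stay above the cup rim later.

>>> {"name": "step_arm", "arguments": {
  "plan": [
    [0.6, 0.03, -0.02, 0.8, 0, 0, 0],
    [0.6, 0, 0, 0.8, 0, 0, 0],
    [0.6, 0, 0, 0.7, 0, 0, 0],
    [0.6, 0, 0, 0.4, 0, 0, 0],
    [0.6, 0, 0, 0.2, 0, 0, 0],
    [0.6, 0, 0, 0, 0, 0, 0],
    [0.6, 0, 0, 0, 0, 0, 0]
  ]
}}

```text
t: 22.48
ee_pos: [589.0, -155.3, 111.0]
orientation: [2.293, 2.135, -0.013]
ft_force: [0.2, 0.4, 0.1]
width: 70.0
grasp_force: 0.0
```

```bash
python3 ball.py 2>&1 | head -4
```

```text
tcp [ 589.  -155.3  111. ] w 69.97507110966507
[ 213  212   79   81 4988] [252.23576584 251.90196472] sphere [ 588.5 -155.   116.5] R 19.7 ray [ 588.6 -154.7  117. ] top z 136.6
delta tool to ball [ 0.5 -0.4 -6. ]
cap 143 [ 551.3 -145.4  116.3]
```

>>> {"name": "step_arm", "arguments": {
  "plan": [
    [0.6, 0, 0, 0.03, 0, 0, 0],
    [-1, 0, 0, 0, 0, 0, 0],
    [-1, 0, 0, 0, 0, 0, 0],
    [-1, 0, 0, 0, 0, 0, 0],
    [-1, 0, 0, 0, 0, 0, 0],
    [-1, 0, 0, 0, 0, 0, 0],
    [-1, 0, 0, 0, 0, 0, 0]
  ]
}}

```text
t: 23.4
ee_pos: [588.6, -155.3, 108.5]
orientation: [2.294, 2.135, -0.013]
ft_force: [2.4, -1.1, 0.8]
width: 38.7
grasp_force: 30.0
```

>>> {"name": "step_arm", "arguments": {
  "plan": [
    [-1, 0, 0, -0.2, 0, 0, 0],
    [-1, 0, 0, -0.4, 0, 0, 0],
    [-1, 0, 0, -0.8, 0, 0, 0],
    [-1, 0, 0, -0.8, 0, 0, 0],
    [-1, 0, 0, -0.6, 0, 0, 0],
    [-1, 0, 0, 0, 0, 0, 0],
    [-1, 0, 0, 0, 0, 0, 0]
  ]
}}

```text
t: 24.28
ee_pos: [587.6, -153.4, 247.8]
orientation: [2.295, 2.136, -0.015]
ft_force: [-0.6, -0.3, -1.5]
width: 38.7
grasp_force: 30.0
```

```bash
cat > held.py <<'E'
from h import *
o=get_obs();M=R.from_rotvec(o['orientation']).as_matrix();print('tcp',o['ee_pos'].round(1),'w',o['width'].__round__(1),o['grasp_force'],M.round(4).tolist())
im=grab('wrist');save(im,'held.png');hsv=cv2.cvtColor(im['pixels'],cv2.COLOR_RGB2HSV);P=(cloud(im)-o['ee_pos'])@M
y=(hsv[...,0]>15)&(hsv[...,0]<32)&(hsv[...,1]>140)&(np.linalg.norm(P,axis=2)<45)
q=P[y];A=np.c_[2*q,np.ones(len(q))];x=np.linalg.lstsq(A,(q**2).sum(1),rcond=None)[0]
b=x[:3];print('ball in tool',b.round(1),'R',np.sqrt(x[3]+b@b).round(1),len(q),'world',(o['ee_pos']+M@b).round(1))
E
python3 held.py
```

```text
tcp [ 587.6 -153.4  247.8] w 38.7 29.999931156635284 [[0.0714, 0.9974, -0.0029], [0.9974, -0.0715, -0.0112], [-0.0114, -0.0021, -0.9999]]
ball in tool [ 0.2 -0.8 -8. ] R 19.7 5193 world [ 586.8 -153.1  255.8]
```

>>> {"name": "step_arm", "arguments": {
  "plan": [
    [-1, 0.45, -0.044, 0, 0, 0, 0],
    [-1, 0.9, -0.089, 0, 0, 0, 0],
    [-1, 0.9, -0.089, 0, 0, 0, 0],
    [-1, 0.9, -0.089, 0, 0, 0, 0],
    [-1, 0.9, -0.089, 0, 0, 0, 0],
    [-1, 0.9, -0.089, 0, 0, 0, 0],
    [-1, 0.9, -0.089, 0, 0, 0, 0],
    [-1, 0.9, -0.089, 0, 0, 0, 0],
    [-1, 0.5, -0.044, 0, 0, 0, 0],
    [-1, 0, 0, 0, 0, 0, 0],
    [-1, 0, 0, 0, 0, 0, 0]
  ]
}}

```text
t: 25.7
ee_pos: [577.9, 210.4, 243.3]
orientation: [2.294, 2.137, -0.017]
ft_force: [0.1, -0.0, -1.1]
width: 39.0
grasp_force: 30.0
```

```bash
python3 held.py; python3 - <<'E'
from mark import *
im=mk('wrist');hsv=cv2.cvtColor(im['pixels'],cv2.COLOR_RGB2HSV);Pw=cloud(im);P=(Pw-C)@Rz
m=(hsv[...,1]<50)&(hsv[...,2]>120)&(np.hypot(P[...,0],P[...,1]-18)<32)&(P[...,2]>139)&(P[...,2]<150)
print('rim pts',m.sum(),np.median(P[m],0))
v,u=np.nonzero(m);X=onplane(im,u,v,145)
(c,r)=cv2.minEnclosingCircle(X[:,:2].astype(np.float32));print('rim circle ray',c,r)
q=Pw[m];A=np.c_[2*q[:,:2],np.ones(len(q))];x=np.linalg.lstsq(A,(q[:,:2]**2).sum(1),rcond=None)[0];print('rim fit',x[:2],np.sqrt(x[2]+x[:2]@x[:2]),np.percentile(P[m],[2,98],axis=0).round(1).tolist())
for n in ('scene','top'):
  mk(n)
E
```

```text
tcp [577.9 210.4 243.3] w 39.0 29.999883770942688 [[0.0709, 0.9975, -0.0034], [0.9974, -0.0709, -0.0122], [-0.0124, -0.0026, -0.9999]]
ball in tool [ 0.2 -0.8 -8. ] R 19.7 5215 world [577.2 210.7 251.3]
wrist mark 2 [ 53.3 -28.4 112.2] phi 1.099
wrist white 2976 [ -2.3  18.8 135. ] [[-25.3, -1.5, 118.4], [20.5, 41.6, 145.5]]
rim pts 682 [ -2.31401406  24.68788715 144.24438413]
rim circle ray (576.0922241210938, 212.23500061035156) 25.059627532958984
rim fit [575.90423785 211.96588843] 23.109404797973376 [[-26.0, -0.7, 139.5], [21.3, 42.0, 146.1]]
scene mark 30 [  1.8 -30.8 143.5] phi 0.031
scene white 53 [ -3.   22.  135.4] [[-15.9, 10.0, 132.7], [7.9, 32.1, 137.1]]
top mark 54 [ -0.6 -29.2 144.2] phi -0.009
```

View pics/held.png

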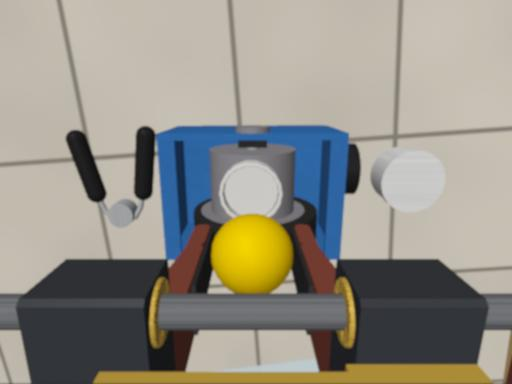

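The held view shows the ball at (252,254) between the pads and the cup mouth at (252,190) just beyond. The cup rim centre is at (576.0, 212.1). I'll lower to about 10 mm above the seat and check.

>>> {"name": "step_arm", "arguments": {
  "plan": [
    [-1, 0.048, -0.02, 0.4, 0, 0, 0],
    [-1, 0, 0, 0.5, 0, 0, 0],
    [-1, 0, 0, 0.4, 0, 0, 0],
    [-1, 0, 0, 0.3, 0, 0, 0],
    [-1, 0, 0, 0.1, 0, 0, 0],
    [-1, 0, 0, 0, 0, 0, 0],
    [-1, 0, 0, 0, 0, 0, 0]
  ]
}}

```text
t: 26.78
ee_pos: [578.3, 212.2, 159.9]
orientation: [2.294, 2.135, -0.012]
ft_force: [0.5, 0.2, 0.1]
width: 38.5
grasp_force: 30.0
```

```bash
python3 held.py
```

```text
tcp [578.3 212.2 159.9] w 38.5 29.999903440475464 [[0.0715, 0.9974, -0.0006], [0.9974, -0.0716, -0.011], [-0.011, 0.0002, -0.9999]]
ball in tool [-3.3 -0.6 -1.9] R 25.3 5275 world [577.5 209.  161.8]
```

>>> {"name": "step_arm", "arguments": {
  "plan": [
    [-1, -0.008, -0.026, 0.1, 0, 0, 0],
    [-1, 0, 0, 0.08, 0, 0, 0],
    [-1, 0, 0, 0.02, 0, 0, 0],
    [-1, 0, 0, 0, 0, 0, 0]
  ]
}}

```text
t: 27.32
ee_pos: [576.3, 211.6, 148.9]
orientation: [2.294, 2.136, -0.015]
ft_force: [0.2, -0.4, -0.2]
width: 38.9
grasp_force: 30.0
```

>>> {"name": "step_arm", "arguments": {
  "plan": [
    [-1, 0, 0, 0.02, 0, 0, 0],
    [-1, 0, 0, 0, 0, 0, 0]
  ]
}}

```text
t: 27.58
ee_pos: [576.4, 211.6, 148.1]
orientation: [2.294, 2.136, -0.014]
ft_force: [0.6, 0.4, -0.6]
width: 38.9
grasp_force: 30.0
```

>>> {"name": "step_arm", "arguments": {
  "plan": [
    [-1, 0, 0, 0.01, 0, 0, 0],
    [-0.08, 0, 0, 0, 0, 0, 0],
    [-0.04, 0, 0, 0, 0, 0, 0],
    [0, 0, 0, 0, 0, 0, 0],
    [0.06, 0, 0, 0, 0, 0, 0],
    [0.12, 0, 0, 0, 0, 0, 0],
    [0.2, 0, 0, 0, 0, 0, 0],
    [0.3, 0, 0, 0, 0, 0, 0],
    [0.3, 0, 0, 0, 0, 0, 0]
  ]
}}

```text
t: 28.7
ee_pos: [576.4, 211.6, 147.6]
orientation: [2.294, 2.136, -0.014]
ft_force: [0.0, 0.4, -0.1]
width: 56.9
grasp_force: 0.0
```

>>> {"name": "step_arm", "arguments": {
  "plan": [
    [0.3, 0, 0, -0.1, 0, 0, 0],
    [0.3, 0, 0, -0.4, 0, 0, 0],
    [0.3, 0, 0, -0.8, 0, 0, 0],
    [0.3, 0, 0, -0.8, 0, 0, 0],
    [0.3, 0, 0, -0.4, 0, 0, 0],
    [0.3, -0.8, 0, 0, 0, 0, 0],
    [0.3, -0.8, 0, 0, 0, 0, 0],
    [0.3, 0, 0, 0, 0, 0, 0],
    [0.3, 0, 0, 0, 0, 0, 0]
  ]
}}

```text
t: 29.82
ee_pos: [571.1, 133.5, 273.9]
orientation: [2.295, 2.135, -0.013]
ft_force: [0.6, 0.1, 0.3]
width: 56.9
grasp_force: 0.0
```

```bash
python3 - <<'E'
from mark import *
for n in('wrist','top','scene'):
    im=mk(n);save(im,'f_%s.png'%n);hsv=cv2.cvtColor(im['pixels'],cv2.COLOR_RGB2HSV);P=(cloud(im)-C)@Rz
    y=(hsv[...,0]>15)&(hsv[...,0]<32)&(hsv[...,1]>140)&(np.linalg.norm(P-[0,18,155],axis=2)<50)
    q=P[y];A=np.c_[2*q,np.ones(len(q))];x=np.linalg.lstsq(A,(q**2).sum(1),rcond=None)[0];print(n,'ball',len(q),x[:3].round(1),np.sqrt(x[3]+x[:3]@x[:3]).round(1),'top',np.percentile(q[:,2],99))
E
```

```text
wrist mark 424 [ -0.  -27.7 143.3] phi -0.001
wrist white 1039 [ 11.   17.  142.2] [[-19.6, -6.6, 116.4], [22.4, 43.7, 157.6]]
wrist ball 2157 [ -6.4  12.  139.9] 32.9 top 174.640569762962
top mark 22 [  0.3 -38.7 143.8] phi 0.004Traceback (most recent call last):
  File "<stdin>", line 5, in <module>
    return _quantile_unchecked(
        a, q, axis, out, overwrite_input, method, keepdims, weights)
    return _ureduce(a,
                    func=_quantile_ureduce_func,
    ...<5 lines>...
                    overwrite_input=overwrite_input,
                    method=method)
    r = func(a, **kwargs)
    result = _quantile(arr,
                       quantiles=q,
    ...<2 lines>...
                       out=out,
                       weights=wgt)
    slices_having_nans = np.isnan(arr[-1, ...])
                                  ~~~^^^^^^^^^
IndexError: index -1 is out of bounds for axis 0 with size 0
```

View pics/f_wrist.png

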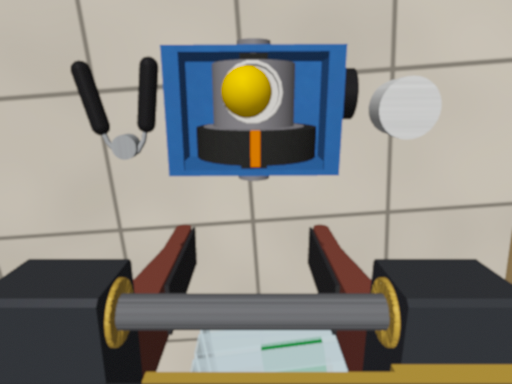

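The view shows the ball in the cup at (246,92), a little to the −x side of the cup's centre at about (256,92), with the orange mark on top at (255,148). I'll measure that offset before handing in.

```bash
python3 - <<'E'
from mark import *
for k in range(2):
    im=grab('wrist');hsv=cv2.cvtColor(im['pixels'],cv2.COLOR_RGB2HSV);Pw=cloud(im);P=(Pw-C)@Rz
    y=(hsv[...,0]>18)&(hsv[...,0]<32)&(hsv[...,1]>180)&(np.hypot(P[...,0],P[...,1]-18)<40)&(P[...,2]>140)
    n,l,s,c=cv2.connectedComponentsWithStats(y.astype(np.uint8));i=1+np.argmax(s[1:,4]);m=cv2.erode((l==i).astype(np.uint8),np.ones((5,5)))>0
    cs,_=cv2.findContours((l==i).astype(np.uint8),0,2);e=cv2.minEnclosingCircle(max(cs,key=len))
    q=P[m];q=q[q[:,2]>155]
    b=q.mean(0);
    from scipy.optimize import least_squares
    f=least_squares(lambda x:np.linalg.norm(q-x,axis=1)-20,[0,18,155],loss='soft_l1').x
    print('ball px',e,'sphere20',f.round(1),'ray',((onplane(im,*e[0],155)-C)@Rz).round(1))
    r=(hsv[...,1]<50)&(hsv[...,2]>120)&(np.hypot(P[...,0],P[...,1]-18)<32)&(P[...,2]>142)&(P[...,2]<148)
    v,u=np.nonzero(r);X=(onplane(im,u,v,145)-C)@Rz;print('rim',r.sum(),X.min(0).round(1),X.max(0).round(1),cv2.minEnclosingCircle(X[:,:2].astype(np.float32)))
    print(get_obs()['t'])
E
```

```text
ball px ((246.57003784179688, 91.1498031616211), 25.267019271850586) sphere20 [ -6.9  17.8 154.1] ray [ -6.6  19.1 155. ]
rim 489 [-23.7  -6.9 145. ] [ 22.   41.4 145. ] ((-2.5910046100616455, 17.50143051147461), 24.78029441833496)
29.975
ball px ((246.57003784179688, 91.1498031616211), 25.267019271850586) sphere20 [ -6.9  17.8 154.1] ray [ -6.6  19.1 155. ]
rim 491 [-24.6  -6.9 145. ] [ 21.9  41.4 145. ] ((-2.3994359970092773, 17.41497802734375), 24.7360897064209)
30.025
```

The ball sits still against the rim, about 4.3 mm from the seat against the 8 mm limit. The rim holds it there, the wheel is upright, and the robot is clear of everything, so I'll hand in.

```bash
python3 -c "
from workcell import ctrl
print(ctrl.close_job())"
```

```text
the job is handed in; nothing more can be done
None
```

I handed the job in at about 30 s: the wheel was turned by its tyre until the cup faced up, and the ball was set in the cup and released, resting still about 4 mm from its seat (limit 8 mm). The hand-in gave no verdict.

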